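# Open the shaker's sprung bottle clamp to its red ring and hold it

## Robot

A 6-joint arm with a two-finger parallel gripper is mounted at the origin on a cart in front of the work surface, level with it; the furniture and walls round the work are solid. World frame = base frame: x ahead of the robot, y to its left, z up, the work surface at z = 0. Lengths are in m, angles in rad, forces in N, time in s.
With the tool pointing down it reaches from about 0.4 to 0.825 m from the base axis. Payload 7 kg.
Tool frame: the origin (TCP) lies between the finger pads; the fingertips stand 22 mm ahead of it and the grasp point (between the pads) lies 3 mm ahead of it (arm.tip_reach is the distance from the TCP to the fingertips, in m); z points along the fingers, y is the line along which they close (so a half turn about z gives the same grasp; the last joint's range is limited). The gripper opens to 88 mm and grips with 3 to 60 N. Pads are 19 mm wide; open, the fingers measure 130 mm over their backs; the gripper's body (78 mm by 193 mm) begins 47 mm behind the grasp point.
Start: joints at [-0.95, 0.359, 0.012, 0, -1.224, -0.288], TCP at [0.22, -0.638, 0.227] pointing down, gripper open.
Joint ranges: [-3.07, 3.07], [-1.43, 2.12], [-1.02, 1.25], [-3.03, 1.67], [-3.05, -0], [-3.03, 3.03]. Speed limits (rad/s): [2.39, 2.39, 3.01, 3.14, 3.14, 3.14].

## Interface

Orientations are given as [roll, pitch, yaw] about the fixed x, y, z axes, in that order (R = Rz(yaw) Ry(pitch) Rx(roll)).
In Python, from station import arm, viewer gives the robot as it stands. The module is installed in compiled form; this text tells all that it offers.
- The arm moves only by the tool apply_moves, never from a script. Its argument "commands" is a list that holds one entry, the list of rows, each a list of 5 numbers: the closure, from -1 (fully open) to 1 (shut), then the shift along the world's x, y, z as a fraction of full scale, then the turn about the world's z as a fraction of full scale. In form: [[[fingers, tx, ty, tz, yaw], ...]]. A call has 1 to 12 rows; each row shifts and turns the commanded pose from where the row before left it; what a row does not reach is not made up. Full scale, the value 1, is 20 cm for a shift and pi rad for a turn. A row lasts 1/10 s, in which the tool goes at most 50 mm and 8.59 degrees, less where a joint would pass 70% of its speed; a pose out of reach is approached as far as the arm can. A call with a number of a shift or a turn outside -1 to 1 is refused whole. A call with a gripper value outside its range is refused whole. The fingers move at their own pace and stop on an object; "force" is the grip in N (left out, the last holds). Time passes only in rows, so rows that do not move let the fingers close. It gives the time, the measured TCP pose, the force, the opening and the grip force at its end, in the units of the state.
- arm.get_state(): the state, without advancing time (a new reading comes with each control period).
- viewer.grab_frame(name): name is "scene" or "side" or "wrist"; returns a dict with "image" (400x640x3 uint8, blue, green, red), "mtx" (3x3 intrinsics, pixels), "rvec" (rotation vector, rad) and "tvec" (3), from world to camera coordinates, as OpenCV has them. Camera axes: x right, y down, z forward; pixel columns grow to the right and rows downward; lengths in m; the calibration is good to about 2 mm. A picture is of the moment at which its call begins. There is no depth.
- arm.job_done(): hands the job in; it is judged then, once.
The state is a dict: "t": time; "q": joint angles; "qd": joint speeds; "joint_efforts": joint torques, N m; "eef_pos": TCP position; "ee_rot": TCP orientation; "force": force on the tool from outside, world axes, zero at the start; "moment": the same for the moment, N m; "width": finger opening in m; "gripper_force": force on a finger pad.
Only numpy, scipy, OpenCV 4.12 (cv2) and the standard library are available. Lean on these libraries where they do the work, as an engineer would, in place of code of your own. Each camera call takes 0.05 s, during which the arm holds its last target. There are 200 camera calls.

## Task

I want to set the square bottle on the shaker: please loosen the blue star knob that locks its clamping bar a good quarter turn anticlockwise, then take the upright blue handle and pull the sprung bar out until the red rings on its two rods have just come out of the sleeves. Finish while holding the bar right there against its spring, with the knob left loose, and leave the two bottles and the timer standing where they are.

Things in the scene. Friction and masses are not known exactly. Their poses are not given: they have to be found in the camera images.
- shaker: White orbital shaker with a bottle carrier, 270 x 252 mm, fixed. Origin: centre of its underside; x from the control panel (front) to the back, y left, z up. Two 18 mm steel sleeves lie along x at y = +-95, height 108 mm, in blocks 122 mm high; their mouths face the front at x = 0, a 10 mm rod slides out of each. A fixed back bar (x = 4 to 22 mm, top 122 mm up) joins the front blocks.
- clamp_bar (a joint): How far the clamping bar is pulled out (m), along the shaker's -x: 0 = home, where it starts, 0.025 = black rings out, 0.050 = red rings just out (rear edge at the mouth), 0.075 = end. Its inner spring pulls it home: about 4 N at home, 10 N at the red rings (120 N/m). While the knob is tight it can be pulled only 1 or 2 mm.
- handle (a point): Centre of the grip of the bar's handle: upright blue paddle, 14 mm thick along the shaker's x, 36 mm wide along y, free for 18 mm above and below this point, with a 21 x 43 mm flange on top. At home it is at shaker x = -26, y = 0, z = 150 mm. The bar below (222 mm along y, 12 mm thick) has its top 27 mm below this point. Axes: the shaker's.
- red_ring (a point): Rear edge of the red ring (5 mm wide, 11 mm thick) on the right-hand rod, on the rod's axis; hidden in the sleeve until the bar is pulled out. Axes as the shaker's.
- sleeve_mouth (a point): Centre of the mouth of the right-hand sleeve (shaker x = 0, y = -95, z = 108 mm). Axes as the shaker's.
- clamp_knob (a joint): Angle of the knob that locks the bar (rad), growing as it is loosened, anticlockwise from above: starts tight at 0 to 0.25, frees the bar above about 0.85, counts as loose above 1.0, end stop at 2.4. It stays where it is left; turning takes about 0.1 N m.
- knob (a point): Grip point of the clamp knob, on its upright axis: blue, six lobes, 34 mm across, head 22 mm tall (12 mm below to 10 mm above this point), on top of the right-hand sleeve's front block at shaker x = 16, y = -95, z = 150 mm. The block's top is 28 mm below this point. The point turns with the knob.
- media_bottle_mid (a point): Centre (half-way up) of the square white bottle with a white cap that is to be set on the shaker afterwards: 65 x 64 x 137 mm, standing on the bench left of the shaker. Not to be disturbed. z up.
- bottle_yellow_mid (a point): Centre of the clear round bottle with a yellow cap, 69 mm across, 133 mm tall, standing behind and right of the shaker. Not to be disturbed. z up.
- timer_mid (a point): Centre of the small white bench timer, 43 x 70 x 65 mm, standing at the front right. Not to be disturbed. z up.

How it is judged:
On the way, in this order (a step that is already met when the one before it is completed fails the run):
1. the knob is loosened while the bar is still in (value of joint clamp_knob above 1 rad and value of joint clamp_bar below 0.02 m), for 0.1 s.
2. the bar is pulled out by its handle to the red rings (value of joint clamp_bar between 0.046 and 0.056 m and contact force between the fingers and clamp_bar above 4 N), for 0.2 s.
At the end, for the whole second after the job is handed in: The fingers hold the clamping bar still (at least 4 N on it) with the red rings just out of the sleeves: pulled out 46 to 56 mm. The knob is still loose (above 0.95 rad), and both bottles and the timer stand within 40 mm of where they stood (all of step 2 and value of joint clamp_knob above 0.95 rad and velocity of joint clamp_bar between -0.01 and 0.01 m/s and angle between each of media_bottle_mid, bottle_yellow_mid, timer_mid's own z axis and vertical below 0.3 rad and distance of each of media_bottle_mid, bottle_yellow_mid, timer_mid from where it was at the start of the episode below 0.04 m); the arm keeps its last pose, push and grip.
It fails at once if the square bottle was knocked over or shoved away (angle between media_bottle_mid's own z axis and vertical above 0.4 rad or distance of media_bottle_mid from where it was at the start of the episode above 0.04 m).
It fails at once if the yellow-capped bottle was knocked over or shoved away (angle between bottle_yellow_mid's own z axis and vertical above 0.4 rad or distance of bottle_yellow_mid from where it was at the start of the episode above 0.04 m).
It fails at once if the timer was knocked over or shoved away (angle between timer_mid's own z axis and vertical above 0.4 rad or distance of timer_mid from where it was at the start of the episode above 0.04 m).
It also fails if it takes over 43 s, if anything falls off the work surface, if the arm or the gripper's body presses on something with over 40 N, if the wrist force passes 120 N, or if a joint passes its speed limit or range.

## Working session

There is one attempt and no reset: what is moved stays moved. The work goes in short steps, Python scripts to look and compute and a tool call to move; the robot and the scene stay as the last step left them, time stands still between calls to the robot, and variables do not carry over. Pictures are saved under pics/ and viewed, at most 10 in all, crops included, and the job is handed in when it is done.

Besides the shell and the picture viewer there is one more tool, called after "Emit:" in YAML: its name, and indented under it one key for each argument. apply_moves: Moves the arm, as the interface text tells. Shift numbers are shares of 20 cm and turn numbers shares of pi rad, none past 1 either way. Its arguments: {"type":"object","properties":{"commands":{"type":"array","items":{"type":"array","items":{"type":"array","items":{"type":"number"}}}},"force":{"type":"number"}},"required":["commands"]}

```bash
mkdir -p pics; python3 - <<'E'
from station import arm, viewer
import cv2,pickle
for n in("scene","side"):
    f=viewer.grab_frame(n);cv2.imwrite(f"pics/{n}0.png",f["image"]);pickle.dump(f,open(n+"0.pkl","wb"))
s=arm.get_state();print(s, arm.tip_reach)
E
```

```text
{'t': 0.1, 'q': array([-9.49923149e-01,  3.59325136e-01,  1.11606823e-02, -3.01193222e-04,
       -1.22410284e+00, -2.88105982e-01]), 'qd': array([-0.00092112, -0.00049953,  0.00382147,  0.00368914,  0.000381  ,
        0.00019926]), 'joint_efforts': array([-9.79486613e-04, -5.84163272e+01,  2.93751347e+01,  7.01542094e+00,
        1.02293550e-02, -6.78629112e-05]), 'eef_pos': array([ 0.22033047, -0.63756958,  0.22581576]), 'ee_rot': array([ 3.14010185e+00, -1.46508001e-04, -2.80892790e+00]), 'force': array([-0.58816718,  0.10775984,  0.48100921]), 'moment': array([-0.00312433,  0.06655017, -0.03893544]), 'gripper_force': 0.0, 'width': 0.08776626009807831} 0.022
```

View pics/scene0.png

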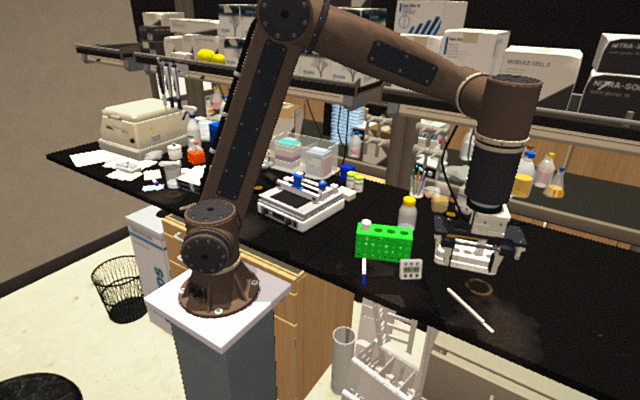

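View pics/side0.png

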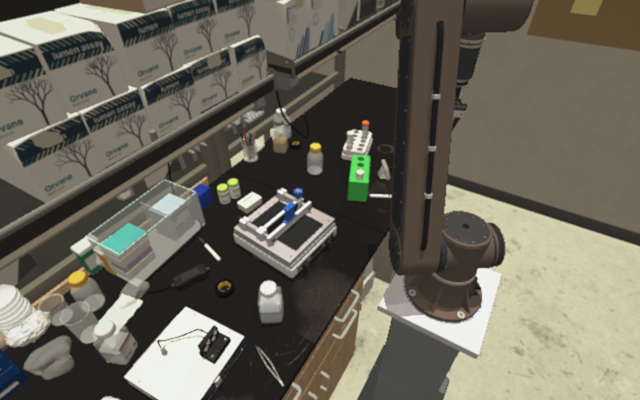

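The shaker is at about (300,200) in the scene view and (285,230) in the side view. I'll enlarge both.

```bash
python3 - <<'E'
import cv2,pickle,numpy as np
a=pickle.load(open("scene0.pkl","rb"))["image"][165:240,250:350]
b=pickle.load(open("side0.pkl","rb"))["image"][180:280,225:345]
cv2.imwrite("pics/ca.png",cv2.resize(a,None,fx=8,fy=8,interpolation=cv2.INTER_CUBIC))
cv2.imwrite("pics/cb.png",cv2.resize(b,None,fx=6,fy=6,interpolation=cv2.INTER_CUBIC))
E
```

```text
(no output)
```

View pics/ca.png

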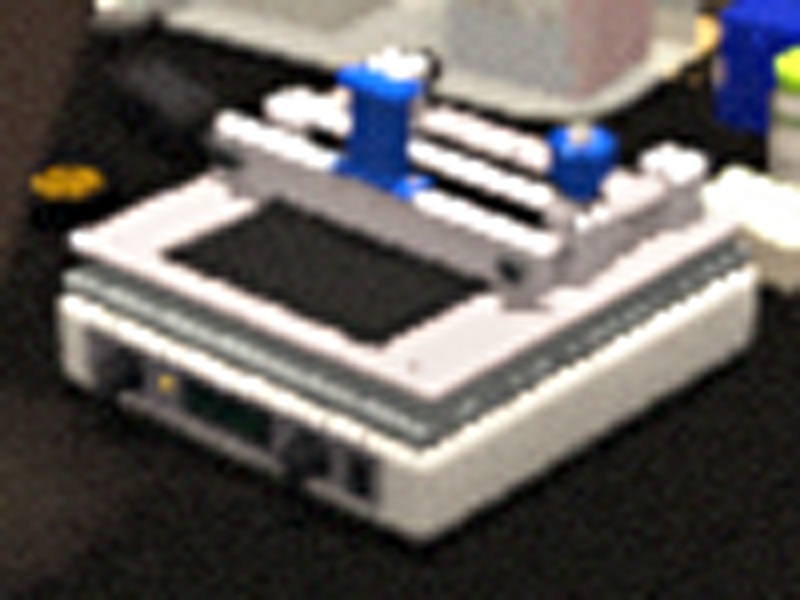

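View pics/cb.png

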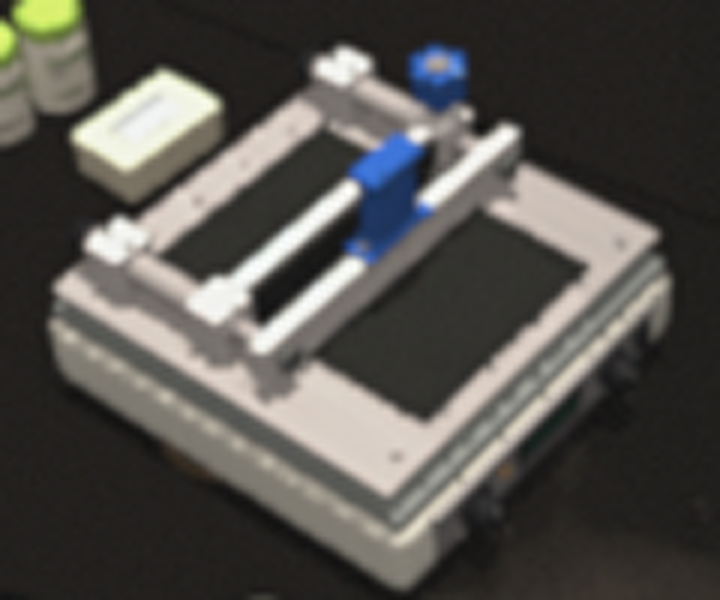

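```bash
cat > h.py <<'E'
import cv2,numpy as np
from scipy.optimize import least_squares
def proj(f,P): return cv2.projectPoints(np.float64(P),f["rvec"],f["tvec"],f["mtx"],None)[0][:,0]
def world(p,P):
    c,s=np.cos(p[2]),np.sin(p[2]); P=np.float64(P)/1000
    return P@np.array([[c,s,0],[-s,c,0],[0,0,1]])+[p[0],p[1],0]
E
python3 - <<'E'
from h import *
import pickle
A=pickle.load(open("scene0.pkl","rb"));B=pickle.load(open("side0.pkl","rb"))
M=[(16,-95,149),(-26,0,150),(-32,111,123),(-32,-111,123),(-26,0,175)]
a=np.array([(582,162),(378,135),(218,137),(555,245),(380,75)])/8+[250,165]-.5+.06
b=np.array([(438,75),(388,205),(262,352),(520,140),(390,160)])/6+[225,180]-.5+.08
r=lambda p:np.concatenate([(proj(A,world(p,M))-a).ravel(),(proj(B,world(p,M))-b).ravel()])
best=min((least_squares(r,[.6,0,y],loss="soft_l1") for y in(-1.5,-.7,0,.7,1.5,3)),key=lambda s:s.cost)
print(best.x,best.cost);print(r(best.x).reshape(-1,2).round(1))
for m in((16,-95,150),(-26,0,150),(-76,0,150)):print(m,world(best.x,[m]).round(4))
# bottles & timer rough (bench-plane)
def bench(f,u,z):
    R=cv2.Rodrigues(f["rvec"])[0];d=R.T@np.linalg.inv(f["mtx"])@[*u,1];c=-R.T@f["tvec"].ravel();return c+d*(z-c[2])/d[2]
print(bench(B,(270,302),.07),bench(A,(408,213),.07),bench(B,(315,158),.07),bench(A,(411,270),.03))
E
```

```text
[ 0.54045266  0.08359809 -0.09609807] 5.788900897245094
[[-0.1 -0.1]
 [ 0.1 -0.3]
 [-0.8 -1.6]
 [-1.4  0.8]
 [-0.1  1.4]
 [-0.   0.2]
 [ 0.1 -2. ]
 [ 0.3 -0.1]
 [ 0.  -2.1]
 [-0.7 -0.1]]
(16, -95, 150) [[ 0.5473 -0.0125  0.15  ]]
(-26, 0, 150) [[0.5146 0.0861 0.15  ]]
(-76, 0, 150) [[0.4648 0.0909 0.15  ]]
[0.40091112 0.35577601 0.07      ] [ 0.67011804 -0.32927653  0.07      ] [ 0.66426134 -0.32079467  0.07      ] [ 0.39040568 -0.454858    0.03      ]
```

Emit:
apply_moves:
  commands:
    - [[-1,0.08,0.155,0.02,0],[-1,0.08,0.155,0.02,0],[-1,0.08,0.155,0.02,0],[-1,0.08,0.155,0.02,0],[-1,0.08,0.155,0.02,0],[-1,0.08,0.155,0.02,0],[-1,0.08,0.155,0.02,0],[-1,0.08,0.155,0.02,0],[-1,0.08,0.155,0.02,0],[-1,0.08,0.155,0.02,0]]
  force: 40

```text
t: 1.1
eef_pos: [0.3807, -0.3265, 0.2666]
ee_rot: [3.141, -0.0, -2.809]
force: [0.9, -0.1, 0.5]
width: 0.0873
gripper_force: 0.0
```

Emit:
apply_moves:
  commands:
    - [[-1,0.08,0.155,0,0],[-1,0.08,0.155,0,0],[-1,0.08,0.155,0,0],[-1,0.08,0.155,0,0],[-1,0.08,0.155,0,0],[-1,0.08,0.155,0,0],[-1,0.08,0.155,0,0],[-1,0.08,0.155,0,0],[-1,0.08,0.155,0,0],[-1,0.08,0.155,0,0],[-1,0,0,0,0],[-1,0,0,0,0]]

```text
t: 2.3
eef_pos: [0.5403, -0.0173, 0.266]
ee_rot: [3.141, -0.001, -2.807]
force: [-0.6, 0.6, 0.3]
width: 0.0876
gripper_force: 0.0
```

```bash
python3 - <<'E'
from station import arm, viewer
import cv2,pickle
f=viewer.grab_frame("wrist");cv2.imwrite("pics/w1.png",f["image"]);pickle.dump(f,open("w1.pkl","wb"))
s=arm.get_state();print(s["eef_pos"],s["ee_rot"],s["q"])
from h import *
p=[.54045,.0836,-.0961]
print(proj(f,world(p,[(16,-95,160),(-26,0,175),(-32,111,123),(-32,-111,123)])))
E
```

```text
[ 0.54009056 -0.01793943  0.26621209] [ 3.14145384e+00 -1.06999528e-03 -2.80823476e+00] [ 3.29534902e-01  1.12938707e-01 -2.21995597e-01 -1.42592350e-04
 -1.23693254e+00 -1.56692661e+00]
[[325.43551748 206.73403606]
 [442.89218198 212.89542807]
 [515.06646031 234.51422377]
 [330.61164379 148.79589821]]
```

View pics/w1.png

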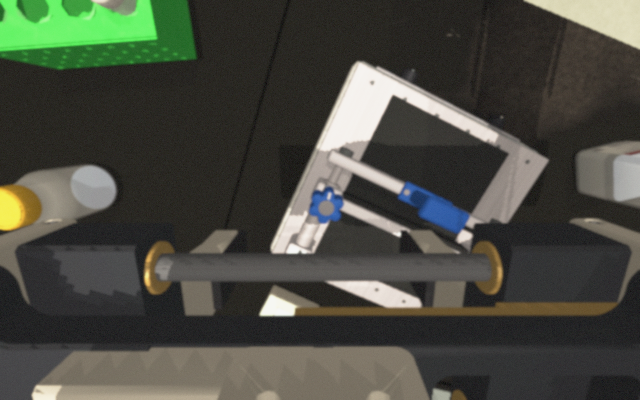

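The knob is at (326,206), as predicted, and the handle is at about (436,208). I'll take an enlarged crop for the yaw and the lobe phase.

```bash
python3 - <<'E'
from h import *
import pickle
f=pickle.load(open("w1.pkl","rb"))
c=cv2.resize(f["image"][130:250,290:490],None,fx=4,fy=4,interpolation=cv2.INTER_CUBIC)
p=[.54045,.0836,-.0961]
for m in((16,-95,160),(-15.5,21.5,175),(-36.5,21.5,175),(-36.5,-21.5,175),(-15.5,-21.5,175),(-32,-111,123),(-20,-111,123),(33,-95,160),(16,-112,160)):
    u=(proj(f,world(p,[m]))[0]-[290,130])*4+2; cv2.circle(c,tuple(int(v) for v in u),3,(0,0,255),-1)
cv2.imwrite("pics/w1c.png",c)
E
```

```text
(no output)
```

View pics/w1c.png

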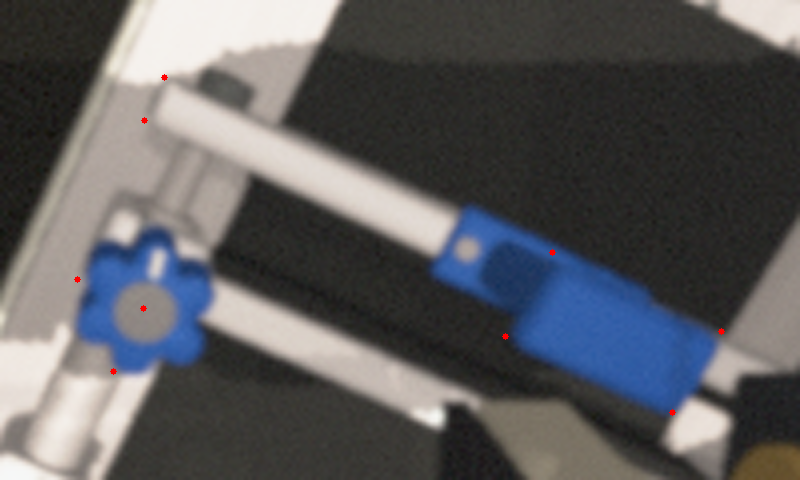

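Emit:
apply_moves:
  commands:
    - [[-0.36,0.018,0.014,0,-0.034],[-0.36,0.018,0.013,0,-0.033],[-0.36,0,0,-0.1,0],[-0.36,0,0,-0.1,0],[-0.36,0,0,-0.1,0],[-0.36,0,0,-0.1,0],[-0.36,0,0,-0.1,0],[-0.36,0,0,-0.065,0],[-0.36,0,0,0,0]]

```text
t: 3.25
eef_pos: [0.5463, -0.0135, 0.1521]
ee_rot: [-3.141, -0.003, -3.02]
force: [-0.7, -1.0, 0.2]
width: 0.0596
gripper_force: 0.0
```

Emit:
apply_moves:
  commands:
    - [[1,0,0,0,0],[1,0,0,0,0],[1,0,0,0,0],[1,0,0,0,0],[1,0,0,0,0],[1,0,0,0,0]]
  force: 40

```text
t: 3.85
eef_pos: [0.548, -0.012, 0.1542]
ee_rot: [3.141, 0.001, -3.019]
force: [-1.7, 3.8, 4.9]
width: 0.0296
gripper_force: 40.0
```

Emit:
apply_moves:
  commands:
    - [[1,0,0,0,0.04],[1,0,0,0,0.04],[1,0,0,0,0.04],[1,0,0,0,0.04],[1,0,0,0,0.04],[1,0,0,0,0.04],[1,0,0,0,0.04],[1,0,0,0,0.04],[1,0,0,0,0.04],[1,0,0,0,0.04],[1,0,0,0,0.04],[1,0,0,0,0]]

```text
t: 5.05
eef_pos: [0.5473, -0.0115, 0.1542]
ee_rot: [3.141, 0.001, -1.632]
force: [-4.9, 7.3, 7.0]
width: 0.0291
gripper_force: 40.0
```

Emit:
apply_moves:
  commands:
    - [[-0.36,0,0,0,0],[-0.36,0,0,0,0],[-0.36,0,0,0,0],[-0.36,0,0,0.12,0],[-0.36,0,0,0.12,0],[-0.36,0,0,0.12,0],[-0.36,0,0,0.12,-0.006],[-0.36,0,0,0.1,-0.005],[-0.36,0,0,0,0],[-0.36,0,0,0,0]]

```text
t: 6.05
eef_pos: [0.5477, -0.0127, 0.2696]
ee_rot: [-3.141, 0.0, -1.672]
force: [-0.1, 0.2, -0.8]
width: 0.0597
gripper_force: 0.0
```

```bash
python3 - <<'E'
from station import arm, viewer
from h import *
f=viewer.grab_frame("wrist");s=arm.get_state();print(s["t"],s["eef_pos"],s["ee_rot"],s["force"])
p=[.54045,.0836,-.0961]
im=f["image"].copy()
for m in((16,-95,160),(-15.5,21.5,175),(-36.5,21.5,175),(-36.5,-21.5,175),(-15.5,-21.5,175)):
    u=proj(f,world(p,[m]))[0];print(u); cv2.circle(im,tuple(int(round(v)) for v in u),1,(0,0,255),-1)
cv2.imwrite("pics/w2.png",im)
E
```

```text
6.1 [ 0.54731389 -0.01270318  0.26893206] [ 3.14069239e+00 -1.01720641e-04 -1.67168356e+00] [ 0.74056313  0.49410631 -0.27636039]
[324.05660779 197.76541196]
[356.46169723 315.28165796]
[377.66731617 315.17524941]
[379.56358684 276.07756123]
[357.52567595 276.1918413 ]
```

View pics/w2.png

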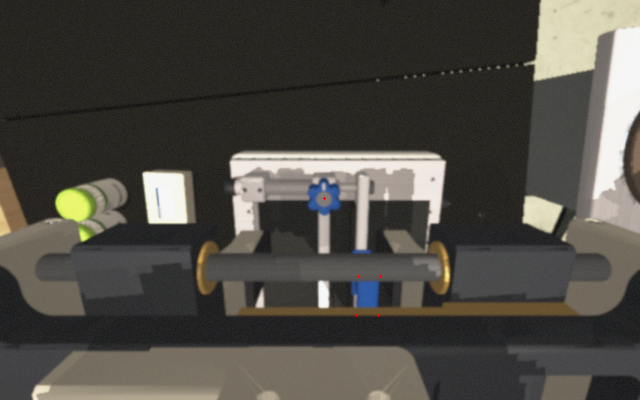

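The star knob has turned about its axis at (324,197), and the flange at x≈352–378 agrees with the model. Next is the handle.

Emit:
apply_moves:
  commands:
    - [[-0.36,-0.04,0.124,0,0],[-0.36,-0.04,0.124,0,0],[-0.36,-0.04,0.124,0,0],[-0.36,-0.044,0.122,0,0],[-0.36,0,0,0,0],[-0.36,0,0,-0.12,0],[-0.36,0,0,-0.12,0],[-0.36,0,0,-0.12,0],[-0.36,0,0,-0.12,0],[-0.36,0,0,-0.11,0],[-0.36,0,0,0,0]]

```text
t: 7.2
eef_pos: [0.5126, 0.0847, 0.148]
ee_rot: [3.135, -0.004, -1.672]
force: [-0.3, 0.1, -0.4]
width: 0.0597
gripper_force: 0.0
```

Emit:
apply_moves:
  commands:
    - [[1,0,0,0,0],[1,0,0,0,0],[1,0,0,0,0],[1,0,0,0,0],[1,0,0,0,0],[1,0,0,0,0],[1,0,0,0,0]]
  force: 30

```text
t: 7.9
eef_pos: [0.515, 0.0863, 0.1521]
ee_rot: [-3.141, 0.0, -1.671]
force: [-1.9, -0.0, 3.4]
width: 0.0207
gripper_force: 30.0
```

Width 20.7 mm means the tips are catching a flange edge, not the 14 mm paddle. I'll reopen, raise 4 mm and close again.

Emit:
apply_moves:
  commands:
    - [[-0.36,0,0,0,0],[-0.36,0,0,0,0],[-0.36,0,0,0.02,0],[-0.36,0,0,0,0],[1,0,0,0,0],[1,0,0,0,0],[1,0,0,0,0],[1,0,0,0,0],[1,0,0,0,0],[1,0,0,0,0]]

```text
t: 8.9
eef_pos: [0.515, 0.0862, 0.1556]
ee_rot: [-3.141, -0.0, -1.672]
force: [0.6, -0.1, -0.3]
width: 0.0203
gripper_force: 30.0
```

The width is still 20.3 mm, so the pads hold the top flange. That grip is firm, with one finger behind it, so I'll pull.

Emit:
apply_moves:
  commands:
    - [[1,-0.025,0.0024,0,0],[1,-0.025,0.0024,0,0],[1,-0.025,0.0024,0,0],[1,-0.025,0.0024,0,0],[1,-0.025,0.0024,0,0],[1,-0.025,0.0024,0,0],[1,-0.025,0.0024,0,0],[1,-0.025,0.0024,0,0],[1,-0.025,0.0024,0,0],[1,-0.027,0.0026,0,0],[1,0,0,0,0],[1,0,0,0,0]]

```text
t: 10.1
eef_pos: [0.4658, 0.0913, 0.1557]
ee_rot: [-3.139, 0.001, -1.671]
force: [9.3, -0.9, -9.2]
width: 0.0205
gripper_force: 30.0
```

```bash
python3 - <<'E'
from station import arm, viewer
from h import *
s=arm.get_state();print(s["t"],s["eef_pos"],s["force"],s["moment"],s["width"])
p=[.54045,.0836,-.0961]
ims=[]
for n in("scene","side","wrist"):
    f=viewer.grab_frame(n)
    q=[proj(f,world(p,[m]))[0].round(1) for m in((0,-95,108),(0,95,108),(-76,0,150),(16,-95,160))];print(n,q)
    k=6 if n!="wrist" else 3; w,h=(66,50) if n!="wrist" else (133,100)
    c=np.mean(q[:3:2],axis=0) if n!="wrist" else q[3]
    x,y=int(c[0]-w/2),int(c[1]-h/2);x=max(x,0);y=max(y,0);print(x,y)
    ims.append(cv2.resize(f["image"][y:y+h,x:x+w],(399,300),interpolation=cv2.INTER_CUBIC))
cv2.imwrite("pics/pull.png",np.vstack([np.hstack(ims[:2]),np.hstack([ims[2],ims[2]*0])]))
E
```

```text
10.1 [0.46577558 0.09134183 0.15567139] [ 9.30455467 -0.93873789 -9.17681914] [-0.74618848 -3.22252812 -0.04443378] 0.02050306254534731
scene [array([319.4, 195.5]), array([284.2, 182. ]), array([288.4, 185.1]), array([322.3, 182.2])]
270 165
side [array([301.5, 202.8]), array([265., 234.]), array([301.2, 218.1]), array([297.4, 189.8])]
268 185
wrist [array([208.6,  80. ]), array([232.9, 328.5]), array([325.8, 239.9]), array([135.1,  65.4])]
68 15
```

View pics/pull.png

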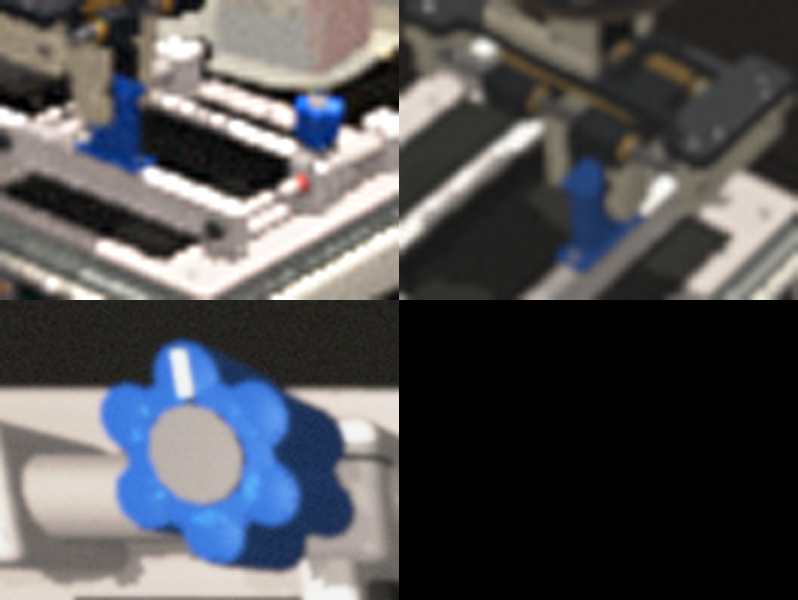

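The red ring is just visible at the mouth, at about (320,195) in the scene view. The knob mark has turned about 1.4 rad, and the pull of 9.3 N fits the spring. I'll add about 1.4 mm to centre it in the window, settle, and hand in.

Emit:
apply_moves:
  commands:
    - [[1,-0.007,0.0007,0,0],[1,0,0,0,0],[1,0,0,0,0],[1,0,0,0,0],[1,0,0,0,0],[1,0,0,0,0]]

```text
t: 10.85
eef_pos: [0.4646, 0.0915, 0.1557]
ee_rot: [-3.139, 0.001, -1.671]
force: [8.7, -2.6, -7.9]
width: 0.0208
gripper_force: 30.0
```

```bash
python3 - <<'E'
from station import arm
s=arm.get_state();print(s["eef_pos"],s["force"],s["gripper_force"],abs(s["qd"]).max())
if s["gripper_force"]>20 and 7<s["force"][0]<13: print(arm.job_done())
E
```

```text
[0.46458332 0.09146841 0.15569823] [ 8.66389265 -2.55295281 -7.89196341] 29.999384880065918 0.0022998577237207996
the job is handed in; nothing more can be done
None
```

I loosened the knob about 1.4 rad and am holding the bar still at about 51 mm (estimated from the arm's travel) with the red rings just out, gripping the handle's top flange rather than the paddle; the bottles and timer were not touched as far as I could tell, and the job is handed in with no verdict shown.

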